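Sweep the wood offcuts off the bench board into the scrap tray

TASK

With the closed fingers, sweep the four bare pale-wood offcuts off the raised work board so that they all drop into the black scrap tray beside it. Push them along the board; do not pick any of them up. Leave the glue jar and the stamp standing where they are on the board, and leave the two fobs in the blue tray alone.

Things in the scene. Friction and masses are not known exactly. Their poses are not given: they have to be found in the camera images.
- board: raised work board (bench hook) fixed to the table: 280 mm along its x, 300 mm along its y, dark wood with a green mat on top. Origin at the centre of its underside, its flat top is 40 mm above the table. Along its far (+x) edge runs a stop strip 15 mm wide and 15 mm higher than the top (its inner face at x = +125 mm); the other three edges are bare. Its x points roughly away from the robot, and its two y edges (y = -150 and +150 mm) each border a tray
- scrap_tray: black open tray fixed to the table along one y edge of the board (left or right differs from run to run), axes parallel to the board's, 1 mm gap. 300 mm along x, 120 mm along y, walls and floor 4 mm thick; both long walls are 32 mm high, so 8 mm lower than the board's top; the two end walls are 55 mm high. Origin at the centre of its underside
- keep_tray: blue open tray of the same shape and size as the black one, along the opposite edge of the board, holding two finished fobs; fixed
- offcut_long: bare pale-wood rectangular offcut, 46 x 24 x 18 mm (its x, y, z), about 15 g, loose, somewhere on the board's top at the start, at least 25 mm clear of the other offcuts; origin at its centre (half its thickness above what it lies on)
- offcut_wide: bare pale-wood rectangular offcut, 38 x 28 x 16 mm (its x, y, z), about 15 g, loose, somewhere on the board's top at the start, at least 25 mm clear of the other offcuts; origin at its centre (half its thickness above what it lies on)
- offcut_square: bare pale-wood square offcut, 32 x 32 x 18 mm, about 15 g, loose, somewhere on the board's top at the start, at least 25 mm clear of the other offcuts; origin at its centre (half its thickness above what it lies on)
- offcut_round: bare pale-wood disc, a slice of dowel, 34 mm across, 16 mm thick, lying flat, about 15 g, loose, somewhere on the board's top at the start, at least 25 mm clear of the other offcuts; origin at its centre (half its thickness above what it lies on)
- glue_jar: white glue jar with an orange lid, 34 mm across, 50 mm tall, loose, standing on the board's middle line between the offcuts; origin at the centre of its foot
- stamp: red turned hand stamp, 34 mm across at the foot, 50 mm tall, loose, standing on the board's middle line between the offcuts; origin at the centre of its foot
- fob_a: finished copper-coloured fob, 60 x 30 x 12 mm, lying loose in the blue tray; origin at the centre of its underside
- fob_b: finished reddish-brown fob, 60 x 30 x 12 mm, lying loose in the blue tray; origin at the centre of its underside
Not all that is in view belongs to the job. What is shaped like the offcut_long but green or purple is not meant.

How it is judged (in metres and radians):
At the end, for the whole second after the job is handed in: Each of the four offcuts lies at rest inside the black scrap tray: its centre between the tray's walls (within 146 mm of the tray's centre lengthwise, 56 mm crosswise) and less than 38 mm above the tray's underside (x of offcut_long in the frame of scrap_tray between -0.146 and 0.146 m and y of offcut_long in the frame of scrap_tray between -0.056 and 0.056 m and z of each of offcut_long, offcut_wide, offcut_square, offcut_round in the frame of scrap_tray below 0.038 m and linear speed of each of offcut_long, offcut_wide, offcut_square, offcut_round below 0.02 m/s and x of offcut_wide in the frame of scrap_tray between -0.146 and 0.146 m and y of offcut_wide in the frame of scrap_tray between -0.056 and 0.056 m and x of offcut_square in the frame of scrap_tray between -0.146 and 0.146 m and y of offcut_square in the frame of scrap_tray between -0.056 and 0.056 m and x of offcut_round in the frame of scrap_tray between -0.146 and 0.146 m and y of offcut_round in the frame of scrap_tray between -0.056 and 0.056 m); the robot touches nothing.
It fails at once if an offcut is picked up: its centre rises more than 32 mm above the board's top (height (world z) of any of offcut_long, offcut_wide, offcut_square, offcut_round above 0.072 m).
It fails at once if the glue jar, the stamp or a fob is moved by more than 20 mm (distance of any of glue_jar, stamp, fob_a, fob_b from where it was at the start of the episode above 0.02 m).
It fails at once if the glue jar or the stamp is tipped by more than 0.5 rad (angle between any of glue_jar, stamp's own z axis and vertical above 0.5 rad).
It also fails if it takes over 72 s, if anything falls off the work surface, if the arm or the gripper's body presses on something with over 40 N, if the wrist force passes 120 N, or if a joint passes its speed limit or range.

ROBOT

A 6-joint arm with a two-finger parallel gripper is mounted at the origin on the work surface. World frame = base frame: x ahead of the robot, y to its left, z up, the work surface at z = 0. Lengths are in m, angles in degrees, forces in N, time in s.
With the tool pointing down it reaches from about 0.4 to 0.825 m from the base axis. Payload 7 kg.
Tool frame: the origin (TCP) lies at the very end of the fingers, on their centre line; the grasp point (between the pads) lies 19 mm behind it; z points along the fingers, y is the line along which they close (so a half turn about z gives the same grasp; the last joint's range is limited). The gripper opens to 88 mm and grips with 3 to 60 N. Pads are 19 mm wide; open, the fingers measure 130 mm over their backs; the gripper's body (78 mm by 193 mm) begins 47 mm behind the grasp point.
Start: joints at [81.308, 20.546, 0.682, 0, -70.136, -16.507], TCP at [0.287, 0.611, 0.227] pointing down, gripper open.
Joint ranges: [-176.03, 176.03], [-82.01, 121.73], [-58.28, 71.71], [-173.87, 95.51], [-174.79, -0.11], [-173.66, 173.66]. Speed limits (degrees/s): [136.94, 136.94, 172.46, 180, 180, 180].

INTERFACE

Orientations are given as [roll, pitch, yaw] about the fixed x, y, z axes, in that order (R = Rz(yaw) Ry(pitch) Rx(roll)).
In Python, from plant import r gives the robot as it stands. The module is installed in compiled form; this text tells all that it offers.
- The arm moves only by the tool jog_arm, never from a script. Its arguments are lists of equal length, an entry for each row: "travel": the shift along the tool's x, y, z each as a share of 50 cm, from -1 to 1, a list of three; "dr": the turn, a rotation vector about the tool's x, y, z each as a share of 360 degrees, from -1 to 1, a list of three; "claw": the opening, from 0 (shut) to 1 (fully open). A call has exactly 10 rows; each row is the pose to reach, as a shift and turn from the pose commanded when the call began, along the tool's axes at that moment, turning the shorter way round; what a row does not reach only later rows make up. A row lasts 1/8 s, in which the tool goes at most 62.5 mm and 10.7 degrees, less where a joint would pass 70% of its speed; a pose out of reach is approached as far as the arm can. A call with a number of a shift or a turn outside -1 to 1 is refused whole. A call with a gripper value outside its range is refused whole. The fingers move at their own pace and stop on an object; "newtons" is the grip in N (left out, the last holds). Time passes only in rows, so rows that repeat a pose let the fingers close, or fill a call up. It gives the time, the measured TCP pose, the force, the opening and the grip force at its end, in the units of the state.
- r.get_state(): the state, without advancing time (a new reading comes with each control period).
- r.capture(name): name is "scene" or "top" or "wrist"; returns a dict with "pixels" (400x640x3 uint8, red, green, blue), "range_z" (400x640 float32, m along the optical axis (not along the pixel's ray), 0 where there is no reading), "fx", "fy", "cx", "cy" (pixels), "position" and "attitude" of the camera in the world; the wrist camera has in their place "hand_eye" (4x4, takes a point from camera to tool coordinates, whose origin is the TCP and whose axes are the flange's). Camera axes: x right, y up, looking along -z (the intrinsics and any distortion apply to the point x, -y, -z); pixel columns grow to the right and rows downward; lengths in m; the calibration is good to about 2 mm. A picture is of the moment at which its call begins: read the wrist's pose just before it.
- r.close_job(): hands the job in; it is judged then, once.
Trained networks look in the newest picture that a camera, given by its name, has taken for a name from the list of things; names that differ only in an ending like _2 or _b are one class to them, and where a whole thing is asked for, a point or a joint stands for the part that bears it (a point fixed in the world has none). Each returns a list of dicts, best first, with "conf" (0 to 1); they miss things now and then, are a little off and sometimes report something else, mostly with a low value. They report only what shows in the picture. A call takes as long as a camera call. They do not tell look-alikes from the thing itself.
- r.boxes_of(name, camera): "extent" ([left, top, right, bottom] in pixels, round what is visible of it).
- r.regions_of(name, camera): "pixels" (400x640 bool, what is visible of it) and "extent" ([left, top, right, bottom] in pixels, round what is visible of it).
- r.tip_of(name, camera): "at" ([column, row] in pixels: a listed point, or the origin of a listed thing).
The state is a dict: "time_s": time; "joints": joint angles; "qd": joint speeds; "joint_torque": joint torques, N m; "tcp_pos": TCP position; "eef_rot": TCP orientation; "contact_force": force on the tool from outside, world axes, zero at the start; "moment": the same for the moment, N m; "gripper_width": finger opening in m; "gripper_force": force on a finger pad.
Only numpy, scipy, OpenCV 4.12 (cv2) and the standard library are available. Lean on these libraries where they do the work, as an engineer would, in place of code of your own. Each camera call takes 0.05 s, during which the arm holds its last target. There are 200 camera calls.

## Working session

There is one attempt and no reset: what is moved stays moved. The work goes in short steps, Python scripts to look and compute and a tool call to move; the robot and the scene stay as the last step left them, time stands still between calls to the robot, and variables do not carry over. Pictures are saved under pics/ and viewed, at most 10 in all, crops included, and the job is handed in when it is done.

Besides the shell and the picture viewer there is one more tool, called after "Request:" by a JSON object that holds its "name" and its "arguments", one argument or row to a line. jog_arm: Moves the arm, as the interface text tells. Its arguments: {"type":"object","properties":{"travel":{"type":"array"},"dr":{"type":"array"},"claw":{"type":"array"},"newtons":{"type":"number"}},"required":["travel","dr","claw"]}

```bash
mkdir -p pics; cat > h.py <<'E'
import numpy as np, cv2
from plant import r
from scipy.spatial.transform import Rotation as R
def cloud(c):
    A=np.array(c["attitude"],float)
    return A
def world(c,u,v,z=None):
    A=np.array(c["attitude"],float); M=A if A.shape==(3,3) else (R.from_quat(A).as_matrix() if A.size==4 else R.from_euler('xyz',A,degrees=True).as_matrix())
    d=np.stack([(u-c["cx"])/c["fx"],-(v-c["cy"])/c["fy"],-np.ones_like(u,dtype=float)],-1)@M.T
    p=np.array(c["position"])
    if z is None:
        s=c["range_z"][np.asarray(v,int),np.asarray(u,int)]
    else: s=(z-p[2])/d[...,2]
    return p+d*np.asarray(s)[...,None]
E
python3 - <<'E'
from h import *
c=r.capture("top")
print({k:v for k,v in c.items() if k not in("pixels","range_z")})
cv2.imwrite("pics/top.png",c["pixels"][...,::-1])
for n in ["offcut_long","offcut_wide","offcut_square","offcut_round","glue_jar","stamp","board","scrap_tray","keep_tray"]:
    for g in r.regions_of(n,"top")[:3]:
        if g["conf"]<.2: continue
        v,u=np.nonzero(g["pixels"]); P=world(c,u,v); 
        print(n,round(g["conf"],2),g["extent"],np.median(P,0).round(3),np.percentile(P,2,0).round(3),np.percentile(P,98,0).round(3))
print(r.get_state())
E
```

```text
{'fx': 364.7693876839694, 'fy': 364.7693876839694, 'cx': 319.62049725880655, 'cy': 196.4209972257108, 'position': array([0.44118218, 0.02731361, 0.83803149]), 'attitude': array([  6.56548812,   1.06923805, -91.64784929])}
offcut_long 0.76 [426.9, 260.9, 446.4, 282.6] [ 0.365 -0.21   0.018] [ 0.342 -0.229  0.001] [ 0.388 -0.195  0.021]
offcut_long 0.63 [387.3, 267.0, 409.0, 284.1] [ 0.356 -0.125  0.018] [ 0.335 -0.147 -0.   ] [ 0.375 -0.104  0.021]
offcut_long 0.52 [376.9, 202.7, 399.7, 231.2] [ 0.48  -0.106  0.058] [ 0.461 -0.127  0.04 ] [ 0.5   -0.086  0.061]
offcut_square 0.66 [295.0, 136.1, 311.6, 154.6] [0.645 0.074 0.058] [0.628 0.056 0.049] [0.662 0.091 0.061]
offcut_round 0.62 [321.6, 215.5, 336.1, 232.2] [0.472 0.025 0.056] [0.457 0.01  0.053] [0.487 0.039 0.059]
glue_jar 0.75 [377.5, 166.0, 395.4, 183.1] [ 0.562 -0.1    0.09 ] [ 0.548 -0.118  0.054] [ 0.578 -0.086  0.093]
stamp 0.69 [310.8, 181.3, 324.3, 195.7] [0.544 0.041 0.084] [0.532 0.027 0.051] [0.559 0.055 0.093]
board 0.71 [267.4, 112.0, 419.5, 250.1] [ 0.566 -0.017  0.041] [ 0.432 -0.163  0.038] [0.703 0.127 0.056]

[... 204 characters left out ...]
.17   0.055]
{'time_s': 0.5, 'joints': array([ 8.13085768e+01,  2.05499573e+01,  6.77698417e-01, -5.53557014e-04,
       -7.01360823e+01, -1.65065827e+01]), 'qd': array([-0.07894268, -0.00852946, -0.03789672,  0.03900248, -0.04100027,
        0.07571923]), 'joint_torque': array([ 6.83851813e-04, -5.81798744e+01,  2.93065828e+01,  6.99710369e+00,
        1.18984992e-02, -3.15256284e-05]), 'tcp_pos': array([0.28738135, 0.61070022, 0.22648646]), 'eef_rot': array([ 1.79991855e+02, -1.87078383e-03, -2.51981939e+01]), 'contact_force': array([-0.06377877,  0.81463448, -0.48797299]), 'moment': array([ 0.01307564,  0.04702774, -0.05304099]), 'gripper_force': 0.0, 'gripper_width': 0.08746461491096486}
```

View pics/top.png

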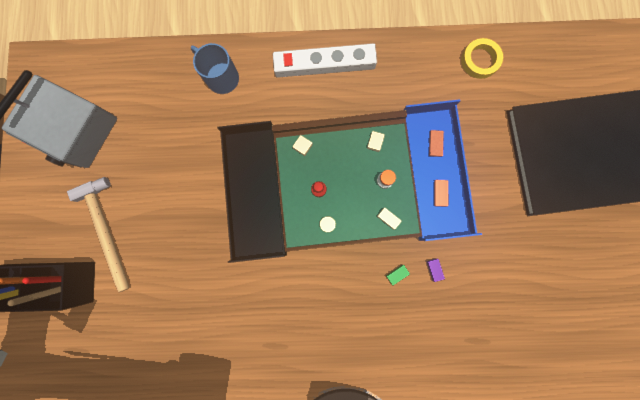

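The black tray is on the left (about column 250). The square is at (302,145), wide at (376,141), round at (328,225) and long at (390,218). The stamp is at (319,188) and the jar at (387,178). The green and purple blocks lie off the board and are decoys. Next I'll refine the poses in the board frame.

```bash
python3 - <<'E'
from h import *
c=r.capture("top"); px=c["pixels"].astype(int)
V,U=np.mgrid[0:400,0:640]; P=world(c,U,V)
g=(px[...,1]>px[...,0]+20)&(px[...,1]>px[...,2]+5)&(abs(P[...,2]-.04)<.006)
n,l,s,_=cv2.connectedComponentsWithStats(g.astype(np.uint8)); k=1+s[1:,4].argmax()
rc=cv2.minAreaRect(P[l==k][:,:2].astype(np.float32)); print("mat",rc, s[k])
# tray yaw: black/blue
bx=cv2.boxPoints(rc); print(bx.round(3))
e=[bx[i]-bx[(i+1)%4] for i in range(4)]; d=max((a for a in e),key=lambda a:a[0]); yaw=np.arctan2(d[1],d[0]); print("yaw",np.degrees(yaw))
ex=np.array([np.cos(yaw),np.sin(yaw)]); ey=np.array([-ex[1],ex[0]])
hi=(P[...,2]>.047)&(P[...,2]<.11)&(U>275)&(U<420)&(V>125)&(V<248)
n,l,s,ce=cv2.connectedComponentsWithStats(hi.astype(np.uint8))
ctr=bx.mean(0)
for k in range(1,n):
    if s[k,4]<40: continue
    q=P[l==k]; q=q[q[:,2]>q[:,2].max()-.012][:,:2]; rr=cv2.minAreaRect(q.astype(np.float32)); w=np.array(rr[0]); b=np.array([(w-ctr)@ex,(w-ctr)@ey])
    print(ce[k].round(),w.round(3),"board",b.round(3),np.round(rr[1],3),round(rr[2]),px[l==k].mean(0).astype(int))
E
```

```text
mat ((0.5592058300971985, -0.019549623131752014), (0.2459416389465332, 0.28958120942115784), 4.60971736907959) [  276   124   144   124 12878]
[[ 0.425  0.115]
 [ 0.448 -0.174]
 [ 0.693 -0.154]
 [ 0.67   0.135]]
yaw 4.6097155
[295. 128.] [0.686 0.075] board [0.134 0.084] [0.114 0.011] 89 [94 66 46]
[375. 141.] [ 0.652 -0.087] board [ 0.087 -0.075] [0.028 0.039] 71 [239 233 196]
[302. 145.] [0.647 0.075] board [0.095 0.087] [0.033 0.033] 54 [238 231 191]
[386. 179.] [ 0.564 -0.103] board [-0.002 -0.084] [0.031 0.03 ] 88 [212 148  97]
[318. 189.] [0.548 0.042] board [-0.006  0.062] [0.02  0.021] 39 [172  66  53]
[389. 218.] [ 0.48  -0.107] board [-0.086 -0.081] [0.045 0.024] 49 [238 239 211]
[327. 224.] [0.472 0.025] board [-0.084  0.052] [0.03 0.03] 88 [248 248 219]
```

Request:
{"name": "jog_arm", "arguments": {
  "travel": [
    [0.96,0.632,0],
    [0.96,0.632,0],
    [0.96,0.632,0],
    [0.96,0.632,0],
    [0.96,0.632,0],
    [0.96,0.632,0],
    [0.96,0.632,0],
    [0.96,0.632,0],
    [0.96,0.632,0],
    [0.96,0.632,0]
  ],
  "dr": [
    [0,0,0.167],
    [0,0,0.167],
    [0,0,0.167],
    [0,0,0.167],
    [0,0,0.167],
    [0,0,0.167],
    [0,0,0.167],
    [0,0,0.167],
    [0,0,0.167],
    [0,0,0.167]
  ],
  "claw": [0,0,0,0,0,0,0,0,0,0]
}}

```text
time_s: 1.8
tcp_pos: [0.5884, 0.1172, 0.2264]
eef_rot: [180.0, -0.0, -85.5]
contact_force: [-0.1, -0.3, -0.1]
gripper_width: 0.0006
gripper_force: 0.0
```

Request:
{"name": "jog_arm", "arguments": {
  "travel": [
    [0.208,-0.106,0.1],
    [0.208,-0.106,0.1],
    [0.208,-0.106,0.12],
    [0.208,-0.106,0.2],
    [0.208,-0.106,0.28],
    [0.208,-0.106,0.32],
    [0.208,-0.106,0.34],
    [0.208,-0.106,0.358],
    [0.208,-0.106,0.358],
    [0.208,-0.106,0.358]
  ],
  "dr": [
    [0,0,0],
    [0,0,0],
    [0,0,0],
    [0,0,0],
    [0,0,0],
    [0,0,0],
    [0,0,0],
    [0,0,0],
    [0,0,0],
    [0,0,0]
  ],
  "claw": [0,0,0,0,0,0,0,0,0,0]
}}

```text
time_s: 3.05
tcp_pos: [0.649, 0.0214, 0.0484]
eef_rot: [-179.9, 0.0, -85.3]
contact_force: [0.4, 0.3, -0.6]
gripper_width: 0.0004
gripper_force: 0.0
```

```bash
python3 - <<'E'
from h import *
c=r.capture("top")
cv2.imwrite("pics/t2.png",cv2.resize(c["pixels"][90:270,210:490,::-1],None,fx=2.8,fy=2.8))
print(r.get_state()["tcp_pos"],r.get_state()["contact_force"])
E
```

```text
[0.64903783 0.02131069 0.04849666] [-0.40076059  0.00434582  1.38479536]
```

View pics/t2.png

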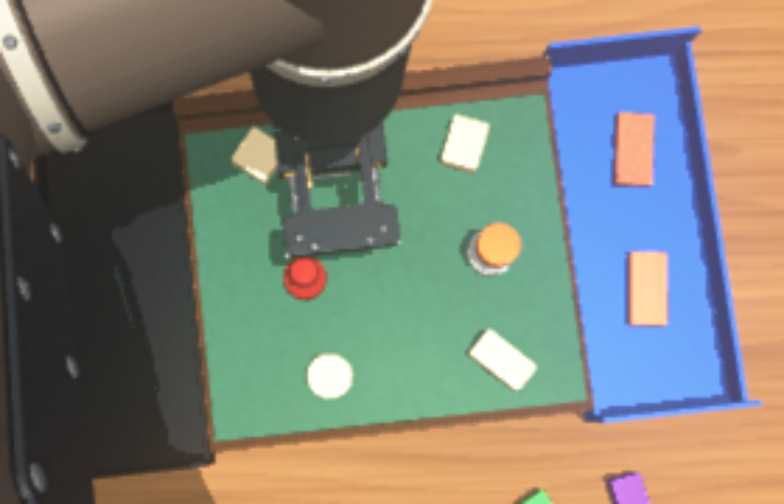

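Gripper is down between the wide piece (465,142 in the crop) and the square (255,155), clear of the stamp (305,277). I'll push the square now.

Request:
{"name": "jog_arm", "arguments": {
  "travel": [
    [-0.03,0,0],
    [-0.06,0,0],
    [-0.09,0,0],
    [-0.12,0,0],
    [-0.15,0,0],
    [-0.18,0,0],
    [-0.21,0,0],
    [-0.24,0,0],
    [-0.27,0,0],
    [-0.28,0,0]
  ],
  "dr": [
    [0,0,0],
    [0,0,0],
    [0,0,0],
    [0,0,0],
    [0,0,0],
    [0,0,0],
    [0,0,0],
    [0,0,0],
    [0,0,0],
    [0,0,0]
  ],
  "claw": [0,0,0,0,0,0,0,0,0,0]
}}

```text
time_s: 4.35
tcp_pos: [0.637, 0.1618, 0.0476]
eef_rot: [-180.0, 0.0, -85.3]
contact_force: [-0.3, 0.1, -0.3]
gripper_width: 0.0006
gripper_force: 0.0
```

Request:
{"name": "jog_arm", "arguments": {
  "travel": [
    [0,0,-0.12],
    [0.1,0.006,-0.12],
    [0.22,0.01,-0.12],
    [0.34,0.012,-0.12],
    [0.46,0.012,-0.12],
    [0.56,0.012,-0.12],
    [0.605,0.012,-0.12],
    [0.605,0.012,-0.07],
    [0.605,0.012,-0.02],
    [0.605,0.012,0]
  ],
  "dr": [
    [0,0,0],
    [0,0,0],
    [0,0,0],
    [0,0,0],
    [0,0,0],
    [0,0,0],
    [0,0,0],
    [0,0,0],
    [0,0,0],
    [0,0,0]
  ],
  "claw": [0,0,0,0,0,0,0,0,0,0]
}}

```text
time_s: 5.6
tcp_pos: [0.6548, -0.141, 0.046]
eef_rot: [179.9, 0.0, -85.3]
contact_force: [-0.2, -0.8, 0.8]
gripper_width: 0.0002
gripper_force: 0.0
```

```bash
python3 - <<'E'
from h import *
c=r.capture("top")
cv2.imwrite("pics/t3.png",cv2.resize(c["pixels"][90:270,210:490,::-1],None,fx=2.8,fy=2.8))
print(r.get_state()["tcp_pos"],r.get_state()["contact_force"])
E
```

```text
[ 0.65468737 -0.14095733  0.04536284] [-1.4428001  -0.46079489 -1.11163581]
```

View pics/t3.png

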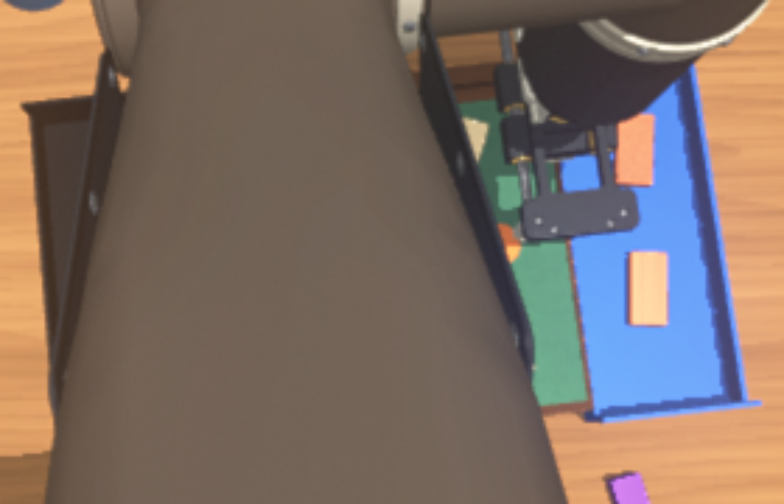

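Gripper is behind the wide piece (475,140), with the fobs untouched. I'll sweep it over two calls.

Request:
{"name": "jog_arm", "arguments": {
  "travel": [
    [-0.03,0,0],
    [-0.06,0,0],
    [-0.09,0,0],
    [-0.12,0,0],
    [-0.15,0,0],
    [-0.18,0,0],
    [-0.21,0,0],
    [-0.24,0,0],
    [-0.27,0,0],
    [-0.3,0,0]
  ],
  "dr": [
    [0,0,0],
    [0,0,0],
    [0,0,0],
    [0,0,0],
    [0,0,0],
    [0,0,0],
    [0,0,0],
    [0,0,0],
    [0,0,0],
    [0,0,0]
  ],
  "claw": [0,0,0,0,0,0,0,0,0,0]
}}

```text
time_s: 6.9
tcp_pos: [0.6434, 0.0092, 0.0475]
eef_rot: [180.0, 0.0, -85.3]
contact_force: [-0.5, 0.1, -0.8]
gripper_width: 0.0002
gripper_force: 0.0
```

Request:
{"name": "jog_arm", "arguments": {
  "travel": [
    [-0.03,0,0],
    [-0.06,0,0],
    [-0.09,0,0],
    [-0.12,0,0],
    [-0.15,0,0],
    [-0.18,0,0],
    [-0.21,0,0],
    [-0.24,0,0],
    [-0.27,0,0],
    [-0.3,0,0]
  ],
  "dr": [
    [0,0,0],
    [0,0,0],
    [0,0,0],
    [0,0,0],
    [0,0,0],
    [0,0,0],
    [0,0,0],
    [0,0,0],
    [0,0,0],
    [0,0,0]
  ],
  "claw": [0,0,0,0,0,0,0,0,0,0]
}}

```text
time_s: 8.15
tcp_pos: [0.6312, 0.1587, 0.0476]
eef_rot: [-180.0, 0.0, -85.3]
contact_force: [-0.5, 0.2, -0.3]
gripper_width: 0.0005
gripper_force: 0.0
```

Request:
{"name": "jog_arm", "arguments": {
  "travel": [
    [0,0,-0.12],
    [0,0,-0.2],
    [0.1,0.1,-0.2],
    [0.18,0.2,-0.2],
    [0.26,0.28,-0.2],
    [0.32,0.34,-0.2],
    [0.32,0.34,-0.17],
    [0.32,0.34,-0.08],
    [0.32,0.34,-0.02],
    [0.32,0.34,0]
  ],
  "dr": [
    [0,0,0],
    [0,0,0],
    [0,0,0],
    [0,0,0],
    [0,0,0],
    [0,0,0],
    [0,0,0],
    [0,0,0],
    [0,0,0],
    [0,0,0]
  ],
  "claw": [0,0,0,0,0,0,0,0,0,0]
}}

```text
time_s: 9.4
tcp_pos: [0.4743, -0.0154, 0.0458]
eef_rot: [179.8, -0.0, -85.3]
contact_force: [-0.1, -0.0, 0.2]
gripper_width: 0.0006
gripper_force: 0.0
```

```bash
python3 - <<'E'
from h import *
c=r.capture("top"); a=c["pixels"][90:270,210:490]
b=r.capture("scene")["pixels"]
cv2.imwrite("pics/t4.png",np.vstack([cv2.resize(a,(448,288)),cv2.resize(b,(448,280))])[...,::-1])
print(r.get_state()["tcp_pos"],r.get_state()["contact_force"])
E
```

```text
[ 0.47485184 -0.01539098  0.0467564 ] [ 0.91791346  0.59752893 -0.29163136]
```

View pics/t4.png

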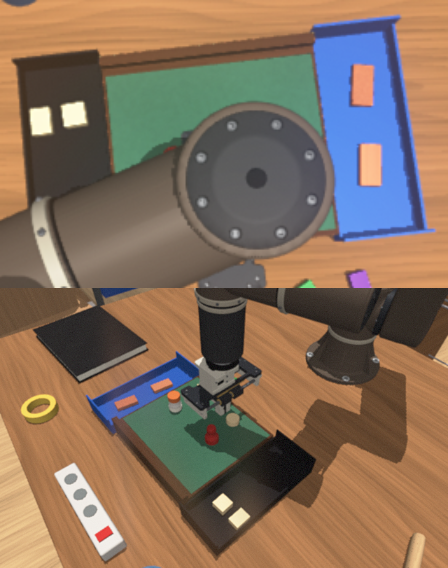

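Square and wide are both in the black tray ((40,120) and (75,113) in the picture). The gripper is behind the disc, and the jar and stamp are still standing. I'll push the disc.

Request:
{"name": "jog_arm", "arguments": {
  "travel": [
    [-0.03,0,0],
    [-0.06,0,0],
    [-0.09,0,0],
    [-0.12,0,0],
    [-0.15,0,0],
    [-0.18,0,0],
    [-0.21,0,0],
    [-0.245,0,0],
    [-0.285,0,0],
    [-0.325,0,0]
  ],
  "dr": [
    [0,0,0],
    [0,0,0],
    [0,0,0],
    [0,0,0],
    [0,0,0],
    [0,0,0],
    [0,0,0],
    [0,0,0],
    [0,0,0],
    [0,0,0]
  ],
  "claw": [0,0,0,0,0,0,0,0,0,0]
}}

```text
time_s: 10.75
tcp_pos: [0.4615, 0.1476, 0.0475]
eef_rot: [-180.0, -0.0, -85.3]
contact_force: [-0.2, 0.0, 0.7]
gripper_width: 0.0004
gripper_force: 0.0
```

Request:
{"name": "jog_arm", "arguments": {
  "travel": [
    [0,0,-0.12],
    [0.1,0.004,-0.12],
    [0.22,0.004,-0.12],
    [0.34,0.004,-0.12],
    [0.46,0.004,-0.12],
    [0.56,0.004,-0.12],
    [0.615,0.004,-0.12],
    [0.615,0.004,-0.07],
    [0.615,0.004,-0.02],
    [0.615,0.004,0]
  ],
  "dr": [
    [0,0,0],
    [0,0,0],
    [0,0,0],
    [0,0,0],
    [0,0,0],
    [0,0,0],
    [0,0,0],
    [0,0,0],
    [0,0,0],
    [0,0,0]
  ],
  "claw": [0,0,0,0,0,0,0,0,0,0]
}}

```text
time_s: 12.0
tcp_pos: [0.4841, -0.16, 0.0463]
eef_rot: [179.9, 0.0, -85.3]
contact_force: [0.4, 0.1, -0.0]
gripper_width: 0.0004
gripper_force: 0.0
```

```bash
python3 - <<'E'
from h import *
c=r.capture("top"); a=c["pixels"][90:270,210:490]
b=r.capture("scene")["pixels"]
cv2.imwrite("pics/t5.png",np.vstack([cv2.resize(a,(448,288)),cv2.resize(b,(448,280))])[...,::-1])
print(r.get_state()["tcp_pos"],r.get_state()["contact_force"])
E
```

```text
[ 0.48433815 -0.15995648  0.04674366] [ 0.57691772 -0.03045188  0.39618101]
```

View pics/t5.png

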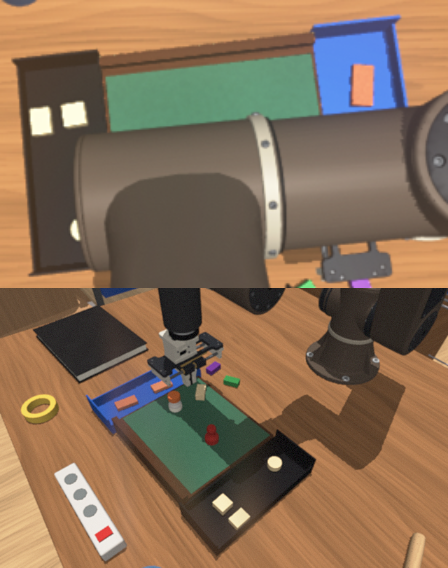

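The disc is in the tray (75,230; lower view 275,463), leaving only the long offcut. I'll sweep it now, offset slightly toward its near corner.

Request:
{"name": "jog_arm", "arguments": {
  "travel": [
    [-0.02,0.008,0],
    [-0.04,0.008,0],
    [-0.06,0.008,0],
    [-0.09,0.008,0],
    [-0.12,0.008,0],
    [-0.15,0.008,0],
    [-0.18,0.008,0],
    [-0.21,0.008,0],
    [-0.24,0.008,0],
    [-0.24,0.008,0]
  ],
  "dr": [
    [0,0,0],
    [0,0,0],
    [0,0,0],
    [0,0,0],
    [0,0,0],
    [0,0,0],
    [0,0,0],
    [0,0,0],
    [0,0,0],
    [0,0,0]
  ],
  "claw": [0,0,0,0,0,0,0,0,0,0]
}}

```text
time_s: 13.35
tcp_pos: [0.471, -0.04, 0.0476]
eef_rot: [-180.0, 0.0, -85.2]
contact_force: [-0.3, -0.2, -0.3]
gripper_width: 0.0005
gripper_force: 0.0
```

```bash
python3 - <<'E'
from h import *
b=r.capture("scene")["pixels"]
cv2.imwrite("pics/t6.png",cv2.resize(b[150:400,100:460],None,fx=2,fy=2)[...,::-1])
print(r.get_state()["tcp_pos"],r.get_state()["contact_force"])
E
```

```text
[ 0.47098457 -0.04043479  0.04758939] [-1.14569385  0.27404182  0.32737404]
```

View pics/t6.png

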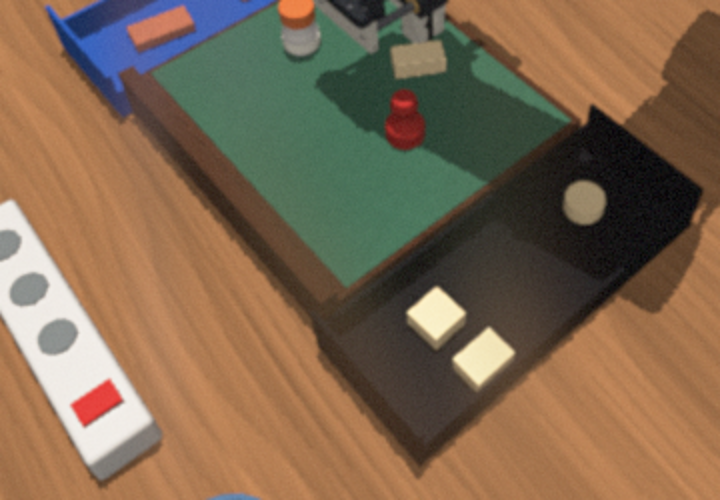

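The long piece is at (418,60), ahead of the fingers, with the stamp at (405,125). I'll check the lateral clearance before going on.

```bash
python3 - <<'E'
from h import *
c=r.capture("scene"); V,U=np.mgrid[0:400,0:640]; P=world(c,U,V)
w=P[...,:2]-[.5592,-.0195]; bx=w@[.9968,.0804]; by=w@[-.0804,.9968]
px=c["pixels"].astype(int)
m=(abs(bx)<.13)&(by>-.06)&(by<.1)&(P[...,2]>.053)&(P[...,2]<.062)&(px[...,0]>px[...,2]+15)
n,l,s,ce=cv2.connectedComponentsWithStats(m.astype(np.uint8))
for k in range(1,n):
    if s[k,4]>25: q=np.c_[bx[l==k],by[l==k]]; print(s[k,4],ce[k],cv2.minAreaRect(q.astype(np.float32)),q.min(0),q.max(0),px[l==k].mean(0))
w=r.get_state()["tcp_pos"][:2]-np.array([.5592,-.0195]);print(w@[.9968,.0804],w@[-.0804,.9968])
E
```

```text
297 [308.6026936  176.96296296] ((-0.06606609374284744, 0.008063912391662598), (0.032343536615371704, 0.04580098018050194), 58.467899322509766) [-0.08977714 -0.01060433] [-0.04018031  0.03150649] [152.47474747 135.01683502 104.81818182]
175 [302.33714286 213.68      ] ((-0.003588726744055748, 0.06592471152544022), (0.029076557606458664, 0.03235175460577011), 53.28140640258789) [-0.02181524  0.04816283] [0.01217115 0.08039824] [116.22857143  35.92        32.28      ]
-0.08965573656822394 -0.014135258448281911
```

Request:
{"name": "jog_arm", "arguments": {
  "travel": [
    [0.03,0,0],
    [0.06,0,0],
    [0.06,-0.03,0],
    [0.06,-0.054,0],
    [0.04,-0.054,0],
    [0.02,-0.054,0],
    [0.0,-0.05,0],
    [-0.02,-0.046,0],
    [-0.04,-0.042,0],
    [-0.04,-0.042,0]
  ],
  "dr": [
    [0,0,0],
    [0,0,0],
    [0,0,0],
    [0,0,0],
    [0,0,0],
    [0,0,0],
    [0,0,0],
    [0,0,0],
    [0,0,0],
    [0,0,0]
  ],
  "claw": [0,0,0,0,0,0,0,0,0,0]
}}

```text
time_s: 14.7
tcp_pos: [0.4901, -0.0186, 0.0477]
eef_rot: [-180.0, 0.0, -85.2]
contact_force: [0.7, -0.6, 0.8]
gripper_width: 0.0003
gripper_force: 0.0
```

```bash
cat > m.py <<'E'
from h import *
c=r.capture("scene"); V,U=np.mgrid[0:400,0:640]; P=world(c,U,V)
w=P[...,:2]-[.5592,-.0195]; bx=w@[.9968,.0804]; by=w@[-.0804,.9968]
px=c["pixels"].astype(int)
m=(abs(bx)<.13)&(by>-.06)&(by<.16)&(P[...,2]>.053)&(P[...,2]<.062)&(px[...,0]>px[...,2]+15)
n,l,s,ce=cv2.connectedComponentsWithStats(m.astype(np.uint8))
for k in range(1,n):
    if s[k,4]>25: q=np.c_[bx[l==k],by[l==k]]; print(s[k,4],ce[k],cv2.minAreaRect(q.astype(np.float32)),q.min(0),q.max(0),px[l==k].mean(0))
w=r.get_state()["tcp_pos"][:2]-np.array([.5592,-.0195]);print(w@[.9968,.0804],w@[-.0804,.9968])
E
python3 m.py
```

```text
312 [322.13141026 181.63141026] ((-0.07635937631130219, 0.03387618809938431), (0.03130200505256653, 0.045690879225730896), 80.57411193847656) [-0.09900492  0.01756158] [-0.05176566  0.05070994] [154.26282051 136.89423077 106.59294872]
173 [302.17919075 213.80924855] ((-0.003152198391035199, 0.06656824797391891), (0.027975240722298622, 0.03242979571223259), 53.4507942199707) [-0.02099534  0.0487011 ] [0.01218275 0.0799474 ] [110.00578035  35.01156069  31.12716763]
-0.06874672179173644 0.006074739594646649
```

The long piece is now nearly flush and 30 mm clear of the stamp. I'll finish the push.

Request:
{"name": "jog_arm", "arguments": {
  "travel": [
    [-0.03,0.004,0],
    [-0.06,0.008,0],
    [-0.09,0.012,0],
    [-0.12,0.014,0],
    [-0.155,0.014,0],
    [-0.19,0.014,0],
    [-0.225,0.014,0],
    [-0.26,0.014,0],
    [-0.295,0.014,0],
    [-0.335,0.014,0]
  ],
  "dr": [
    [0,0,0],
    [0,0,0],
    [0,0,0],
    [0,0,0],
    [0,0,0],
    [0,0,0],
    [0,0,0],
    [0,0,0],
    [0,0,0],
    [0,0,0]
  ],
  "claw": [0,0,0,0,0,0,0,0,0,0]
}}

```text
time_s: 16.0
tcp_pos: [0.4695, 0.1481, 0.0475]
eef_rot: [180.0, -0.0, -85.3]
contact_force: [0.4, -0.3, 0.1]
gripper_width: 0.0003
gripper_force: 0.0
```

Request:
{"name": "jog_arm", "arguments": {
  "travel": [
    [0,0,-0.12],
    [0,0,-0.24],
    [0.1,0,-0.3],
    [0.2,0,-0.3],
    [0.3,0,-0.3],
    [0.4,0,-0.3],
    [0.4,0,-0.3],
    [0.4,0,-0.3],
    [0.4,0,-0.3],
    [0.4,0,-0.3]
  ],
  "dr": [
    [0,0,0],
    [0,0,0],
    [0,0,0],
    [0,0,0],
    [0,0,0],
    [0,0,0],
    [0,0,0],
    [0,0,0],
    [0,0,0],
    [0,0,0]
  ],
  "claw": [0,0,0,0,0,0,0,0,0,0]
}}

```text
time_s: 17.25
tcp_pos: [0.486, -0.0514, 0.1976]
eef_rot: [-180.0, 0.0, -85.2]
contact_force: [-0.6, 0.3, -0.1]
gripper_width: 0.0007
gripper_force: 0.0
```

```bash
python3 - <<'E'
from h import *
c=r.capture("top"); a=c["pixels"][90:270,210:490]
b=r.capture("scene")["pixels"]
cv2.imwrite("pics/t7.png",np.vstack([cv2.resize(a,(448,288)),cv2.resize(b,(448,280))])[...,::-1])
c=r.capture("scene"); V,U=np.mgrid[0:400,0:640]; P=world(c,U,V)
w=P[...,:2]-[.5592,-.0195]; bx=w@[.9968,.0804]; by=w@[-.0804,.9968]
px=c["pixels"].astype(int)
m=(abs(bx)<.15)&(by>.154)&(by<.27)&(P[...,2]>.01)&(P[...,2]<.07)&(px[...,0]>110)
n,l,s,ce=cv2.connectedComponentsWithStats(m.astype(np.uint8))
for k in range(1,n):
    if s[k,4]>40: print(s[k,4],ce[k].round(),bx[l==k].mean().round(3),by[l==k].mean().round(3),P[l==k][:,2].max())
print(r.get_state()["tcp_pos"],r.get_state()["contact_force"])
E
```

```text
679 [385. 244.] -0.082 0.188 0.03149793432305914
498 [318. 308.] 0.081 0.201 0.025134729550021606
528 [342. 329.] 0.076 0.249 0.023575481030032375
[ 0.48597898 -0.05180258  0.19759431] [-0.08906343 -0.12357718 -0.65091181]
```

View pics/t7.png

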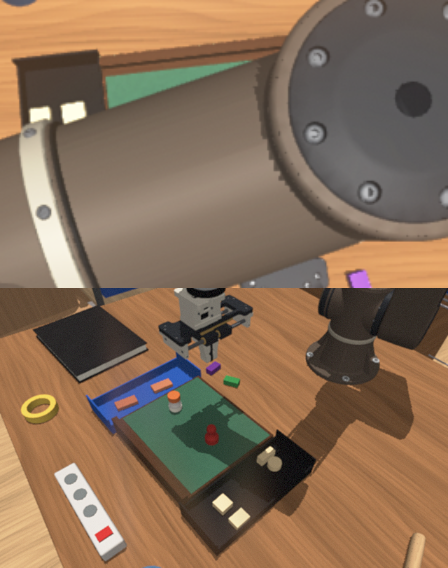

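The board is clear apart from the jar and stamp, and all four pieces are in the tray. The long one (265,457) may be leaning against the wall or the disc, so I'll zoom in.

```bash
python3 - <<'E'
from h import *
c=r.capture("scene"); b=c["pixels"]
cv2.imwrite("pics/t8.png",cv2.resize(b[205:290,330:460],None,fx=6,fy=6,interpolation=cv2.INTER_CUBIC)[...,::-1])
V,U=np.mgrid[0:400,0:640]; P=world(c,U,V)
w=P[...,:2]-[.5592,-.0195]; bx=w@[.9968,.0804]; by=w@[-.0804,.9968]
for v in range(228,262,4): print(v,[(u,round(1000*bx[v,u]),round(1000*by[v,u]),round(1000*P[v,u,2])) for u in range(366,404,6)])
E
```

```text
228 [(366, -71, 152, 40), (372, -83, 155, 33), (378, -97, 157, 22), (384, -101, 166, 27), (390, -123, 163, 5), (396, -132, 170, 4), (402, -137, 179, 8)]
232 [(366, -69, 154, 32), (372, -82, 157, 24), (378, -87, 165, 28), (384, -95, 172, 28), (390, -102, 179, 28), (396, -126, 176, 4), (402, -133, 183, 5)]
236 [(366, -67, 156, 25), (372, -83, 157, 11), (378, -81, 171, 27), (384, -89, 178, 27), (390, -100, 182, 22), (396, -118, 182, 5), (402, -126, 189, 5)]
240 [(366, -68, 157, 13), (372, -68, 170, 28), (378, -76, 176, 25), (384, -84, 183, 26), (390, -102, 182, 9), (396, 295, 449, 660), (402, -120, 195, 5)]
244 [(366, -67, 159, 4), (372, -62, 176, 28), (378, -69, 182, 27), (384, -81, 186, 20), (390, -88, 193, 21), (396, -96, 200, 21), (402, -114, 200, 4)]
248 [(366, -61, 165, 4), (372, -62, 177, 17), (378, -71, 183, 14), (384, -76, 191, 19), (390, -83, 198, 20), (396, -90, 205, 21), (402, -99, 211, 19)]
252 [(366, -55, 171, 4), (372, -61, 179, 8), (378, -71, 184, 4), (384, -69, 198, 21), (390, -77, 204, 20), (396, -83, 211, 22), (402, -92, 217, 20)]
256 [(366, -49, 177, 5), (372, -57, 183, 4), (378, -65, 190, 3), (384, -70, 199, 9), (390, -73, 208, 17), (396, -78, 216, 20), (402, -96, 217, 3)]
260 [(366, -44, 182, 4), (372, -51, 189, 5), (378, -59, 196, 5), (384, -67, 202, 4), (390, -70, 212, 12), (396, -79, 217, 9), (402, -88, 223, 6)]
```

View pics/t8.png

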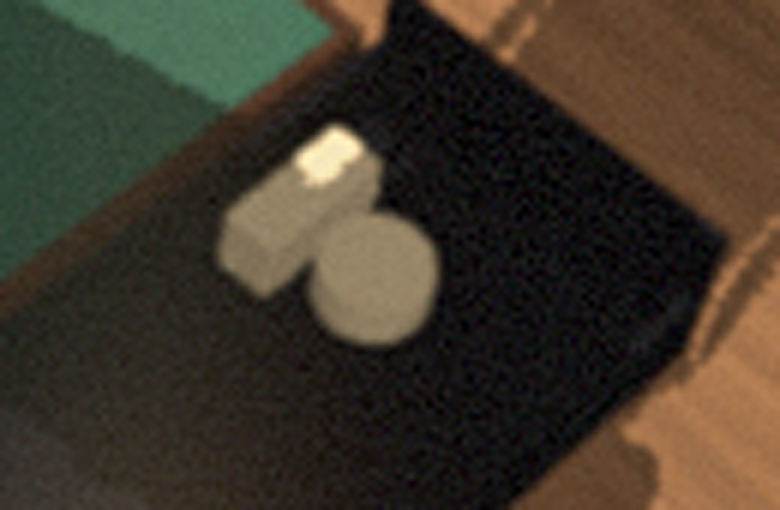

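The long offcut is lying on its narrow side next to the disc: its top is level at about 28 mm, so its centre is about 16 mm up and well inside the tray. All four pieces are in, so I'm handing in.

```bash
python3 -c "
from plant import r
print(r.close_job())"
```

```text
the job is handed in; nothing more can be done
None
```

All four offcuts were swept into the black scrap tray, the jar, stamp and fobs appear undisturbed in the last views, and the job is handed in at about 18 s; no verdict was returned.

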